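Make up a snap gauge in the gauge-block holder

TASK

Make up the snap gauge to 50 mm in the gauge-block holder: make room between its two measuring jaws, and stand all three steel gauge blocks upright on the bed between them with their broad faces towards the jaws, the thickest next to the jaw at the fixed stop, the thinnest protected in the middle, and the remaining one next to the jaw on the clamp side. Both jaws end up standing in the bed with their noses out over the front ledge. Then run the clamp slide up until the fixed stop, jaws, blocks and slide all touch without gaps, and let go.

Things in the scene. Friction and masses are not known exactly. Their poses are not given: they have to be found in the camera images.
- holder: Gauge-block holder, dark steel trough fixed to the bench, 56 mm wide (x), 317 long (y -0.189 to +0.128). Origin on its underside at mid-width. Flat bed 10 mm above the underside, 41 mm wide, between two ledges (front at -x, back at +x) rising 6.5 mm above it. At the left (+y) end a fixed stop, 34 mm high over the underside, its face at y = +0.105; clamp slide at the right (-y) end.
- clamp_slide (a joint): Clamp slide, a steel block in the bed on the right; value in m, 0 = fully open, growing as it moves to the holder's +y (towards the stop), up to 0.170. Its pressing face is at holder y = -0.130 + value. Stays where left; takes about 1.5 N to move. With stop, both jaws and three blocks all touching it reads 0.155.
- clamp_knob (a point): Middle of the upright round knurled knob fixed on the clamp slide, 21 mm in diameter, 20 high; 44 mm above the holder's underside, 20 mm behind (-y of) the slide's pressing face. The slide's top is 28 mm above the holder's underside. Pinch it from above and push it along the holder.
- stop_jaw: Steel measuring jaw on the left (stop) side. Foot 34 mm across the bed (x), 15 thick (y), 20 high, standing loose in the bed; a 10 mm thick nose reaches to 52 mm from the foot's centre towards -x, over the front ledge, 8.5 to 20 mm above the foot's underside. Origin: centre of the foot's underside. 110 g. Starts within 12 mm of the fixed stop.
- clamp_jaw: Steel measuring jaw on the right (clamp) side, mirror image of the other: same sizes and origin, nose to -x. Loose, about 110 g. Starts in the bed with 28 to 46 mm of clear bed between it and the other jaw: room for one finger, not for the blocks with fingers beside them.
- block_9: Plain bright steel gauge block, a rectangular bar standing upright: 30 mm long (own x), 9 mm thick (own y), 18 mm high (z); the thinnest of the three. Origin at the centre of its underside. Loose, 50 g; it turns end for end without difference. Starts on the bench behind the holder.
- block_16: Plain bright steel gauge block, a rectangular bar standing upright: 30 mm long (own x), 16 mm thick (own y), 18 mm high (z); the middle one of the three. Origin at the centre of its underside. Loose, 90 g; it turns end for end without difference. Starts on the bench behind the holder.
- block_25: Plain bright steel gauge block, a rectangular bar standing upright: 30 mm long (own x), 25 mm thick (own y), 18 mm high (z); the thickest of the three. Origin at the centre of its underside. Loose, 110 g; it turns end for end without difference. Starts on the bench behind the holder.
There are look-alikes about, which are no part of the job. Leave any blue look-alike of the clamp_jaw alone.

How it is judged:
By the outcome, as a careful person would: the job done as asked, in the order asked, and still so for the second after the job is handed in, with the robot touching nothing.
It also fails if it takes over 93 s, if anything falls off the work surface, if the arm or the gripper's body presses on something with over 40 N, if the wrist force passes 120 N, or if a joint passes its speed limit or range.

ROBOT

A 7-joint arm with a two-finger parallel gripper is mounted at the origin on a cart in front of the work surface, level with it; the furniture and walls round the work are solid. World frame = base frame: x ahead of the robot, y to its left, z up, the work surface at z = 0. Lengths are in m, angles in degrees, forces in N, time in s.
With the tool pointing down it reaches from about 0.35 to 0.775 m from the base axis. Payload 3.1 kg.
Tool frame: the origin (TCP) lies on the centre line of the jaws, within the pads' length; the fingertips stand 17 mm ahead of it and the grasp point (between the pads) lies 2 mm behind it (robot.tip_reach is the distance from the TCP to the fingertips, in m); z points along the fingers, y is the line along which they close (so a half turn about z gives the same grasp; the last joint's range is limited). The gripper opens to 85 mm and grips with 20 to 120 N. Pads are 22 mm wide; open, the fingers measure 114 mm over their backs; the gripper's body (76 mm by 85 mm) begins 54 mm behind the grasp point. The pads swing forward as they close: fully open they stand 13 mm farther back than shut.
Start: joints at [72.668, 17.813, 0.802, 86.603, -0.252, 75.585, -1.558], TCP at [0.142, -0.531, 0.248] pointing down, gripper open.
Joint ranges: [-154.91, 154.91], [-16.99, 109.72], [-72.82, 74.43], [7.12, 147.25], [-82.49, 262.49], [11.32, 116.49], [-174.64, 174.64]. Speed limits (degrees/s): [159.86, 159.86, 180, 180, 180, 180, 180].

INTERFACE

Orientations are given as [roll, pitch, yaw] about the fixed x, y, z axes, in that order (R = Rz(yaw) Ry(pitch) Rx(roll)).
In Python, from station import robot, fingers, vision, workorder, recognise gives the robot as it stands. Calls block until the motion is done:
- robot.move_to(position, orientation): joint-space move of the TCP to a pose.
- robot.line_to(position, orientation=None, velocity=0.15, f_stop=None): straight line of the TCP; orientation=None keeps the orientation; velocity is the mean speed in m/s. With f_stop (N) it stops when the force on the tool has changed by that much, and returns True; else False.
- robot.move_j(angles): joint-space move.
- fingers.gripper_to(opening, force=None): opening from 0.0 (shut) to 1.0 (fully open); force is the grip in N (None keeps the last); returns when the fingers have stopped.
- robot.pause(seconds).
- robot.inverse_kinematics(position, orientation): joint angles nearest the present ones, or None.
- vision.grab_frame(name): name is "scene" or "top" or "wrist"; returns the picture (400x640x3 uint8, red, green, blue); there is no depth.
- vision.calibration(name): a dict with "mtx" (3x3 intrinsics, pixels), "extrinsics" (4x4, takes a point from world to camera coordinates); the wrist camera has in their place "T_tool_cam" (4x4, takes a point from camera to tool coordinates, whose origin is the TCP and whose axes are the flange's). Camera axes: x right, y up, looking along -z (the intrinsics and any distortion apply to the point x, -y, -z); pixel columns grow to the right and rows downward; lengths in m; the calibration is good to about 2 mm. The wrist camera is an equidistant fisheye: a pixel r from the principal point sees the ray r / f radians off the axis. A picture is of the moment at which its call begins: read the wrist's pose just before it. calibration takes no time and is no camera call.
A pose or a line that the arm cannot do raises robot.PlanningError and nothing moves.
- workorder.close_job(): hands the job in; it is judged then, once.
Trained networks look in the newest picture that a camera, given by its name, has taken for a name from the list of things; names that differ only in an ending like _2 or _b are one class to them, and where a whole thing is asked for, a point or a joint stands for the part that bears it (a point fixed in the world has none). Each returns a list of dicts, best first, with "p" (0 to 1); they miss things now and then, are a little off and sometimes report something else, mostly with a low value. They report only what shows in the picture. A call takes as long as a camera call. They do not tell look-alikes from the thing itself.
- recognise(label, camera): "rect" ([centre column, centre row, width, height] in pixels, round what is visible of it).
Readings, each from a call of its own:
- robot.current_time_s(): time.
- robot.current_joint_positions(): joint angles.
- robot.current_dq(): joint speeds.
- robot.current_joint_torque(): joint torques, N m.
- robot.current_tool_pos(): TCP position.
- robot.current_eef_rot(): TCP orientation.
- robot.current_contact_force(): force on the tool from outside, world axes, zero at the start.
- robot.current_torque(): the same for the moment, N m.
- robot.current_finger_gap(): opening from 0.0 (shut) to 1.0 (fully open).
- robot.current_gripper_force(): force on a finger pad.
Only numpy, scipy, OpenCV 4.12 (cv2) and the standard library are available. Lean on these libraries where they do the work, as an engineer would, in place of code of your own. Each camera call takes 0.05 s, during which the arm holds its last target. There are 200 camera calls.

## Working session

There is one attempt and no reset: what is moved stays moved. The work goes in short steps, each a Python script; the robot and the scene stay as the last script left them, time stands still between calls to the robot, and variables do not carry over. Pictures are saved under pics/ and viewed, at most 14 in all, crops included, and the job is handed in when it is done.

```bash
ls; mkdir -p pics; python3 - <<'E'
from station import robot, fingers, vision, workorder, recognise
import cv2, numpy as np
np.set_printoptions(precision=4,suppress=True)
for n in ("scene","top"):
    im=vision.grab_frame(n); cv2.imwrite(f"pics/{n}0.png",im[:,:,::-1])
    c=vision.calibration(n); print(n,{k:np.array(v) if not isinstance(v,str) else v for k,v in c.items()})
    for l in ("holder","clamp_knob","stop_jaw","clamp_jaw","block_9","block_16","block_25"):
        print(l,[(round(d["p"],2),[round(x) for x in d["rect"]]) for d in recognise(l,n)][:5])
print(vision.calibration("wrist"),robot.current_time_s(),robot.current_tool_pos(),robot.current_eef_rot(),robot.current_joint_positions())
E
```

```text
pics
scene {'mtx': array([[480.5022,   0.    , 327.1201],
       [  0.    , 480.5022, 197.3454],
       [  0.    ,   0.    ,   1.    ]]), 'extrinsics': array([[-0.7713, -0.6365,  0.0022,  0.3292],
       [ 0.4368, -0.5267,  0.7293, -0.3069],
       [-0.463 ,  0.5634,  0.6842, -0.6688],
       [ 0.    ,  0.    ,  0.    ,  1.    ]])}
holder [(0.79, [306, 255, 121, 130])]
clamp_knob [(0.58, [343, 209, 25, 29])]
stop_jaw [(0.81, [284, 293, 40, 23])]
clamp_jaw [(0.95, [300, 273, 35, 28]), (0.69, [408, 193, 27, 16])]
block_9 [(0.72, [262, 215, 23, 14]), (0.62, [320, 180, 17, 18]), (0.58, [355, 151, 11, 11])]
block_16 [(0.72, [262, 215, 23, 14]), (0.62, [320, 180, 17, 18]), (0.58, [355, 151, 11, 11])]
block_25 [(0.72, [262, 215, 23, 14]), (0.62, [320, 180, 17, 18]), (0.58, [355, 151, 11, 11])]
top {'mtx': array([[453.0383,   0.    , 314.4389],
       [  0.    , 453.0383, 201.5029],
       [  0.    ,   0.    ,   1.    ]]), 'extrinsics': array([[-0.0253, -0.9997,  0.0034, -0.0492],
       [ 0.9887, -0.0246,  0.1476, -0.5139],
       [-0.1474,  0.0071,  0.989 , -0.8404],
       [ 0.    ,  0.  
[... 222 characters left out ...]
363, 166, 9, 17]), (0.54, [288, 159, 16, 20]), (0.52, [425, 167, 10, 12])]
block_16 [(0.67, [363, 166, 9, 17]), (0.54, [288, 159, 16, 20]), (0.52, [425, 167, 10, 12])]
block_25 [(0.67, [363, 166, 9, 17]), (0.54, [288, 159, 16, 20]), (0.52, [425, 167, 10, 12])]
{'mtx': array([[309.7069,   0.    , 321.7156],
       [  0.    , 309.7069, 205.2764],
       [  0.    ,   0.    ,   1.    ]]), 'T_tool_cam': array([[ 0.001 ,  0.9533,  0.3022,  0.0769],
       [ 1.    , -0.0009, -0.0003,  0.0005],
       [-0.0001,  0.3022, -0.9533, -0.1254],
       [ 0.    ,  0.    ,  0.    ,  1.    ]])} 0.8 [ 0.1419 -0.5314  0.2483] [179.997   -0.0003  14.946 ] [72.667  17.8124  0.8032 86.6016 -0.2539 75.5848 -1.5591]
```

View pictures.

```bash
python3 - <<'E'
import cv2
a=cv2.imread("pics/top0.png")[120:300,180:480]; cv2.imwrite("pics/top0c.png",cv2.resize(a,(780,468),interpolation=cv2.INTER_CUBIC))
E
```

```text
(no output)
```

View pics/scene0.png

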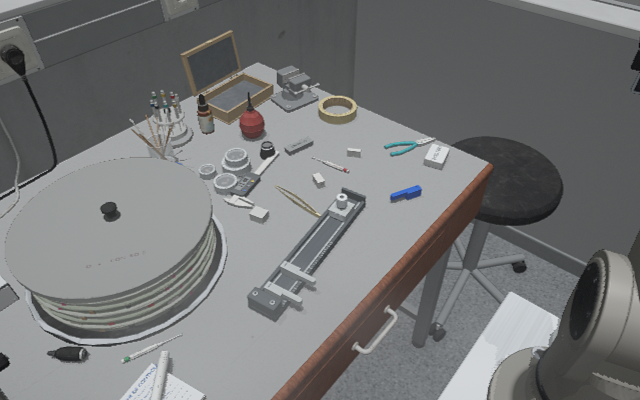

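View pics/top0c.png

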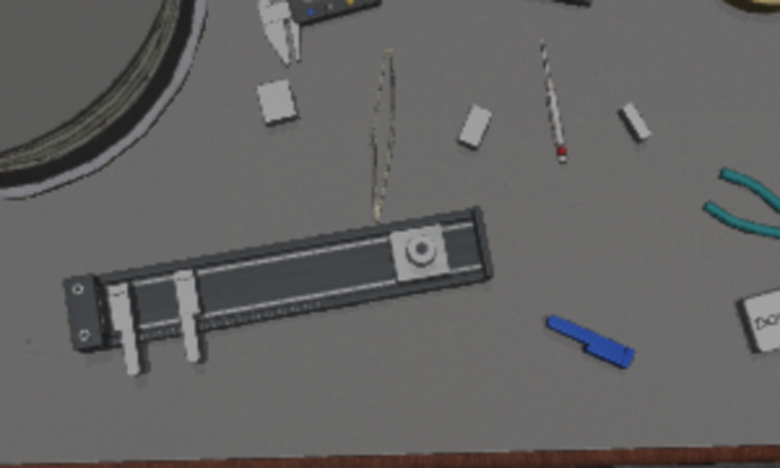

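The scene image shows the holder, with the knob near scene (343,209) and both jaws near the stop at (284,293) and (300,273).

**What could be mistaken for what (top-image pixels):**
- **clamp_jaw:** the steel one at (252,242) is in the bed. The blue one at (406,252) is the look-alike and stays put.
- **Blocks:** (288,159) is broad, so block_25. (363,166) is block_16, and (425,167) is narrow, so block_9. The grey bar at scene (298,146) and the box at scene (436,155) are not part of the job.

Next I'll take two wrist views.

```bash
cat > h.py <<'E'
from station import robot, fingers, vision, workorder, recognise
import cv2, numpy as np
from scipy.spatial.transform import Rotation as R
np.set_printoptions(precision=4,suppress=True)
def cam(n):
    c=vision.calibration(n); K=np.array(c["mtx"])
    if n=="wrist":
        T=np.eye(4);T[:3,:3]=R.from_euler("xyz",robot.current_eef_rot(),degrees=True).as_matrix();T[:3,3]=robot.current_tool_pos()
        return K,T@np.array(c["T_tool_cam"]),True
    return K,np.linalg.inv(np.array(c["extrinsics"])),False
def ray(C,uv):
    K,T,fish=C; x=(uv[0]-K[0,2])/K[0,0]; y=(uv[1]-K[1,2])/K[1,1]
    if fish:
        r=np.hypot(x,y)+1e-12; s=np.sin(r)/r; d=np.array([x*s,-y*s,-np.cos(r)])
    else: d=np.array([x,-y,-1.])
    d=T[:3,:3]@d; return T[:3,3],d/np.linalg.norm(d)
def onz(C,uv,z):
    o,d=ray(C,uv); return (o+d*(z-o[2])/d[2])[:3]
def proj(C,p):
    K,T,fish=C; q=np.linalg.inv(T)@np.append(p,1); x,y,z=q[0],-q[1],-q[2]
    if fish:
        r=np.hypot(x,y); t=np.arctan2(r,z); x,y=x/r*t,y/r*t
    else: x,y=x/z,y/z
    return np.array([K[0,0]*x+K[0,2],K[1,1]*y+K[1,2]])
def tri(obs):  # [(C,uv),...] least squares
    A=np.zeros((3,3));b=np.zeros(3)
    for C,uv in obs:
        o,d=ray(C,uv);M=np.eye(3)-np.outer(d,d);A+=M;b+=M@o
    return np.linalg.solve(A,b)
E
python3 - <<'E'
from h import *
C=cam("top")
for n,uv,z in [("b25",(288,159),.018),("b16",(363,166),.018),("b9",(425,167),.018),("knob",(342,216),.054),("cj",(252,242),.03),("sj",(229,247),.03),("stopend",(213,240),.034)]:
    print(n,onz(C,uv,z))
S=cam("scene")
for n,a,b in [("b25",(288,159),(260,213)),("b16",(363,166),(319,179)),("b9",(425,167),(354,151)),("knob",(342,216),(343,205))]: print(n,tri([(C,a),(S,b)]))
print(robot.tip_reach)
for p in [(.50,.0,.30),(.50,.10,.30),(.5,-.08,.3)]:
    for yaw in (0,15,98,-82): print(p,yaw,robot.inverse_kinematics(p,[180,0,yaw]))
E
```

```text
b25 [ 0.6033 -0.0113  0.018 ]
b16 [ 0.5852 -0.1616  0.018 ]
b9 [ 0.5801 -0.2861  0.018 ]
knob [ 0.4811 -0.1135  0.054 ]
cj [0.4377 0.0604 0.03  ]
sj [0.4292 0.1047 0.03  ]
stopend [0.4432 0.1347 0.034 ]
b25 [ 0.6065 -0.0103  0.0075]
b16 [ 0.5868 -0.164   0.0052]
b9 [ 0.5833 -0.2879  0.0083]
knob [ 0.4834 -0.1158  0.0273]
0.017
(0.5, 0.0, 0.3) 0 [  32.0149   14.6297  -42.4196   87.3837    9.9111   81.831  -100.8881]
(0.5, 0.0, 0.3) 15 [ 32.6597  14.8003 -43.3067  87.3632  10.1944  81.8818 -86.1379]
(0.5, 0.0, 0.3) 98 [ 35.5207  15.6416 -47.3274  87.2745  11.5437  82.14    -4.3277]
(0.5, 0.0, 0.3) -82 [ -51.9013   17.1663   64.6415   90.2232  -15.6045   82.5231 -158.2034]
(0.5, 0.1, 0.3) 0 [  31.1499   20.6948  -59.8445   85.5954   17.8947   83.9637 -118.9526]
(0.5, 0.1, 0.3) 15 [  31.8355   21.1435  -61.0852   85.5764   18.5054   84.1487 -104.4833]
(0.5, 0.1, 0.3) 98 [ 30.4738  20.2804 -58.6516  85.6144  17.3231  83.7961 -20.456 ]
(0.5, 0.1, 0.3) -82 [ 32.1484  21.3588 -61.6631  85.5678  18.7955  84.2387 158.2645]
(0.5, -0.08, 0.3) 0 [ 32.4911  13.7266 -31.4795  86.7319   7.1961  81.5667 -89.3148]
(0.5, -0.08, 0.3) 15 [ 33.0708  13.8296 -32.2366  86.7117   7.4054  81.5957 -74.4984]
(0.5, -0.08, 0.3) 98 [ 40.2113  15.4006 -41.8445  86.4708  10.3043  82.0612   5.9673]
(0.5, -0.08, 0.3) -82 [  26.4886   12.825   -23.7841   86.9464    5.1957   81.3213 -169.5519]
```

```bash
python3 - <<'E'
from h import *
import pickle
D=[]
for i,p in enumerate([(.46,-.15,.2),(.46,.02,.2)]):
    robot.move_to(p,[180,0,8.7]); robot.pause(.2)
    C=cam("wrist"); im=vision.grab_frame("wrist"); cv2.imwrite(f"pics/w{i}.png",im[:,:,::-1])
    print(p,robot.current_time_s(),robot.current_tool_pos())
    r={l:[(round(d["p"],2),[round(x) for x in d["rect"]]) for d in recognise(l,"wrist")][:5] for l in ("clamp_knob","stop_jaw","clamp_jaw","block_16")}
    for l in r: print(l,r[l])
    D.append((C,im))
pickle.dump(D,open("w.pkl","wb"))
E
```

```text
(0.46, -0.15, 0.2) 2.8667 [ 0.4598 -0.1508  0.2   ]
clamp_knob [(0.65, [286, 161, 44, 38])]
stop_jaw [(0.97, [106, 182, 21, 56])]
clamp_jaw [(0.81, [394, 235, 51, 41]), (0.7, [137, 180, 19, 61])]
block_16 [(0.78, [206, 35, 27, 34]), (0.65, [349, 67, 26, 31]), (0.61, [463, 93, 21, 30])]
(0.46, 0.02, 0.2) 4.0333 [0.4602 0.0183 0.1999]
clamp_knob [(0.96, [446, 185, 43, 41])]
stop_jaw []
clamp_jaw [(0.87, [277, 201, 17, 68]), (0.87, [512, 250, 31, 30])]
block_16 [(0.91, [494, 106, 27, 30]), (0.79, [368, 50, 29, 34]), (0.64, [569, 131, 16, 26])]
```

View pics/w1.png

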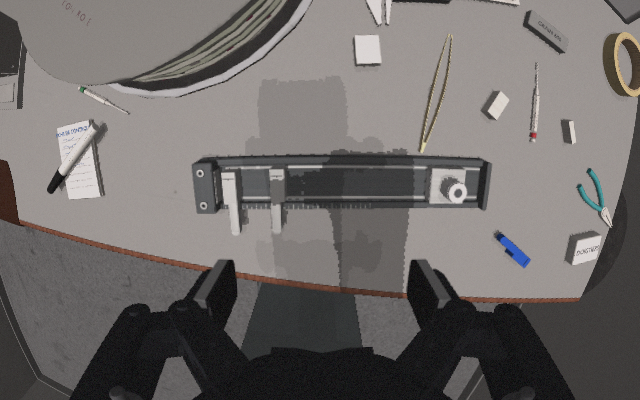

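View pics/w0.png

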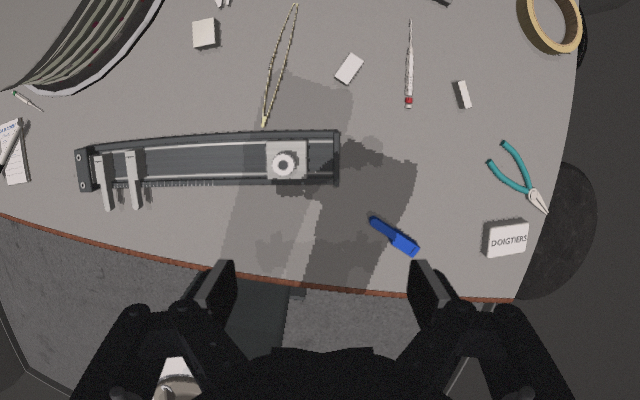

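```bash
cat >> h.py <<'E'
def ortho(C,im,z,x0,x1,y0,y1,s):  # up=+x, left=+y ; returns img, pixel->(x,y)
    xs=np.arange(x1,x0,-s); ys=np.arange(y1,y0,-s)
    X,Y=np.meshgrid(xs,ys,indexing="ij"); P=np.stack([X,Y,np.full_like(X,z)],-1).reshape(-1,3)
    K,T,_=C; q=(P-T[:3,3])@T[:3,:3]; x,y,w=q[:,0],-q[:,1],-q[:,2]; r=np.hypot(x,y)+1e-9; t=np.arctan2(r,w)
    m=np.stack([K[0,0]*x/r*t+K[0,2],K[1,1]*y/r*t+K[1,2]],-1).reshape(X.shape+(2,)).astype(np.float32)
    return cv2.remap(im,m,None,cv2.INTER_CUBIC), lambda p:np.array([x1-s*p[1],y1-s*p[0]])
def blocks(C,im,guess,z=.018,h=.035,s=.0005,thr=None):
    o,f=ortho(C,im,z,guess[0]-h,guess[0]+h,guess[1]-h,guess[1]+h,s); g=cv2.cvtColor(o,cv2.COLOR_RGB2GRAY)
    t=thr or (g.max()*.5+np.median(g)*.5); b=(g>t).astype(np.uint8)
    cs,_=cv2.findContours(b,0,cv2.CHAIN_APPROX_NONE); c=min((k for k in cs if cv2.contourArea(k)>300),key=lambda k:np.linalg.norm(k.mean((0,1))-h/s))
    rc=cv2.minAreaRect(c); pts=np.array([f(p) for p in cv2.boxPoints(rc)])
    e=[pts[1]-pts[0],pts[2]-pts[1]]; L=[np.linalg.norm(v) for v in e]; v=e[int(np.argmax(L))]
    yaw=(np.degrees(np.arctan2(v[1],v[0]))+90)%180-90
    return f(rc[0]),sorted(L),yaw,o,t
E
python3 - <<'E'
from h import *
import pickle
D=pickle.load(open("w.pkl","rb"))
px={"25":[(204,33),(368,50)],"16":[(349,68),(497,105)],"9":[(463,95),(569,131)]}
tiles=[]
for n,uv in px.items():
    print(n,"tri",tri([(D[0][0],uv[0]),(D[1][0],uv[1])]))
    for (C,im),u in zip(D,uv):
        g=onz(C,u,.018)
        c,L,yaw,o,t=blocks(C,im,g); print("  ",c,np.array(L)*1000,yaw,t); tiles.append(cv2.resize(o,(200,200)))
C,im=D[1]
cv2.imwrite("pics/t.png",np.vstack([np.hstack(tiles[::2]),np.hstack(tiles[1::2])])[:,:,::-1])
o,_=ortho(C,im,.03,.39,.53,-.16,.16,.0004); cv2.imwrite("pics/hold.png",o[:,:,::-1])
E
```

```text
25 tri [ 0.6046 -0.007   0.0154]
   [ 0.6053 -0.0066] [23.6913 28.7221] 12.804270841411608 186.0
   [ 0.6055 -0.0063] [24.3403 29.0547] 12.094757590097146 190.0
16 tri [ 0.5825 -0.1602  0.0133]
   [ 0.582  -0.1596] [15.2446 29.0623] -25.346174719276036 185.5
   [ 0.5822 -0.1592] [15.2239 29.1187] -25.016890821127603 188.0
9 tri [ 0.5832 -0.2869  0.0079]
   [ 0.5826 -0.2841] [ 8.2802 29.178 ] 28.81078557059061 187.0
   [ 0.5829 -0.2838] [ 8.1983 29.0888] 29.357740552322326 190.5
```

View pics/t.png

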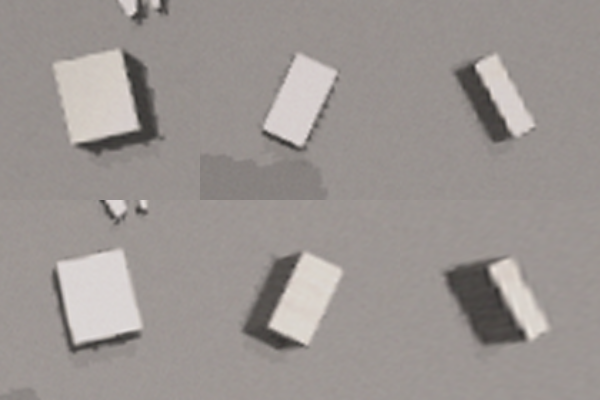

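View pics/hold.png

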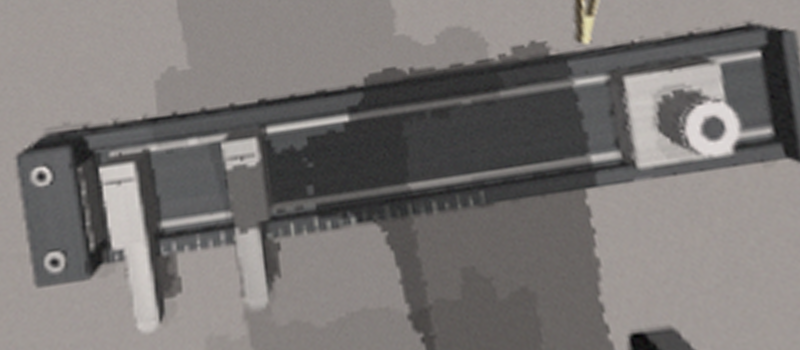

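The crops confirm the choice. The three bright blocks measure about 25, 16 and 9 mm, and both views agree when the top is taken as z = 0.018. In the holder crop the stop screws are at (40,177) and (54,262), the jaw feet at about (122,207) and (245,183), and the knob top at (713,128).

```bash
python3 - <<'E'
from h import *
import pickle
D=pickle.load(open("w.pkl","rb")); C=D[1][0]
def at(c,r,z,z0=.03):
    return onz(C,proj(C,[.53-.0004*r,.16-.0004*c,z0]),z)
s=(at(40,177,.034)+at(54,262,.034))/2; k=at(713,128,.054)
print("screws",s,"knob",k); v=(s-k)[:2]; print("len",np.linalg.norm(v),"yaw",np.degrees(np.arctan2(-v[0],v[1])))
print("knob tri",tri([(C,proj(C,at(713,128,.03))),(D[0][0],(284,164))]), onz(D[0][0],(284,164),.054))
yaw=np.arctan2(-v[0],v[1]); X=np.array([np.cos(yaw),np.sin(yaw)]);Y=np.array([-X[1],X[0]])
O=k[:2]+.150*Y; print("origin",O,"screws in holder",(s[:2]-O)@X,(s[:2]-O)@Y)
for n,c,r,z in [("sj",122,207,.03),("cj",245,183,.03),("slideface up",625,76,.028),("slide face lo",637,167,.028),("stopface up",80,143,.034),("stopface lo",97,277,.034),
  ("rim L",20,158,.034),("cj tl",222,142,.03),("cj tr",261,138,.03),("sj tl",102,168,.03),("nose tip cj",257,304,.03),("nose tip sj",149,329,.03)]:
    p=at(c,r,z)[:2]; print(n,p,"holder",np.array([(p-O)@X,(p-O)@Y]))
for p in [(.38,.457,.062),]: pass
o,_=ortho(C,D[1][1],.03,.40,.49,.03,.15,.00015); cv2.imwrite("pics/jaws.png",o[:,:,::-1])
E
```

```text
screws [0.4435 0.1397 0.034 ] knob [ 0.4835 -0.1127  0.054 ]
len 0.2555015368366892 yaw 9.00955095350112
knob tri [ 0.4834 -0.1137  0.052 ] [ 0.484  -0.1139  0.054 ]
origin [0.46   0.0355] screws in holder -2.6233363650559296e-17 0.1055015368366892
sj [0.4472 0.1112] holder [-0.0008  0.0768]
cj [0.4568 0.062 ] holder [0.001  0.0267]
slideface up [ 0.4994 -0.0908] holder [ 0.0191 -0.1309]
slide face lo [ 0.4627 -0.0956] holder [-0.0179 -0.1299]
stopface up [0.4737 0.1267] holder [0.0278 0.0879]
stopface lo [0.4208 0.1199] holder [-0.0255  0.0896]
rim L [0.4677 0.1503] holder [0.0256 0.1122]
cj tl [0.4732 0.0712] holder [0.0186 0.0332]
cj tr [0.4748 0.0556] holder [0.0178 0.0176]
sj tl [0.4628 0.1192] holder [0.0159 0.0822]
nose tip cj [0.4084 0.0572] holder [-0.0476  0.0295]
nose tip sj [0.3984 0.1004] holder [-0.0507  0.0738]
```

View pics/jaws.png

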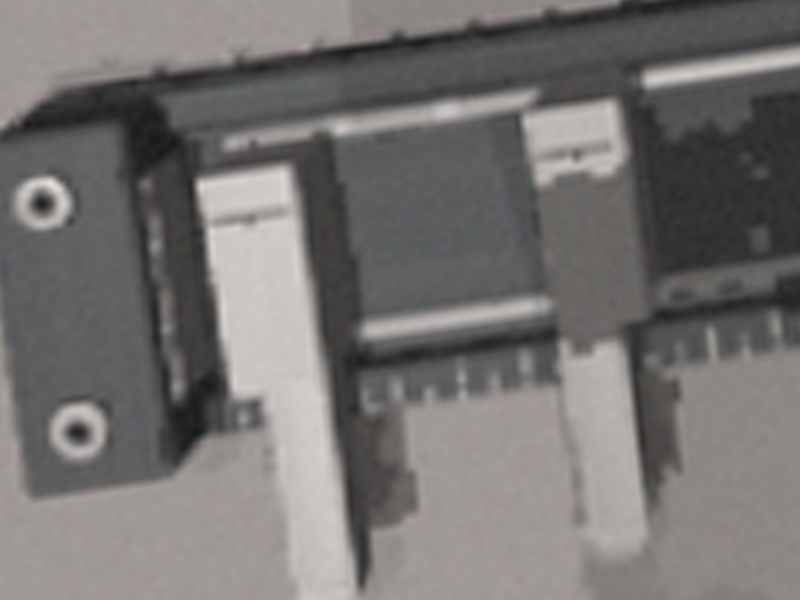

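```bash
cat >> h.py <<'E'
YAW=8.7; _a=np.radians(YAW); HX=np.array([np.cos(_a),np.sin(_a)]); HY=np.array([-HX[1],HX[0]])
O=np.array([.4435,.1397])-.1165*HY   # holder origin from the stop's screws
def hw(x,y,z): return np.append(O+x*HX+y*HY,z)
D=[180,0,YAW]
def say(*a): print(*a,"t",round(robot.current_time_s(),1),"pos",np.array(robot.current_tool_pos()),"gap",round(robot.current_finger_gap(),3),"F",np.array(robot.current_contact_force()))
E
python3 - <<'E'
from h import *
print(hw(0,-.134,0), hw(0,.0427,0))
p=np.array([.4568,.062,0]); 
fingers.gripper_to(.33,40); robot.move_to(p+[0,0,.075],D); say("above")
hit=robot.line_to(p+[0,0,.026],velocity=.05,f_stop=4); say("down",hit)
cv2.imwrite("pics/j1.png",vision.grab_frame("wrist")[:,:,::-1])
E
```

```text
[ 0.4814 -0.1079  0.    ] [0.4547 0.0667 0.    ]
above t 5.4 pos [0.4576 0.0619 0.0756] gap 0.333 F [ 0.547  -1.4399  1.043 ]
down True t 6.3 pos [0.4561 0.0619 0.0268] gap 0.331 F [0.1368 0.1107 5.3693]
```

View pics/j1.png

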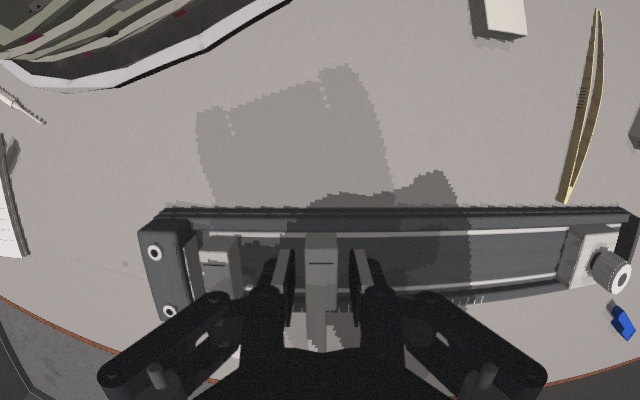

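The picture shows the fingers straddling the clamp jaw (centre column about 320). They touched the bed at TCP z 0.0268, which puts the bed at 10 mm as the text says. Next I'll grip the jaw, move it and look again.

```bash
python3 - <<'E'
from h import *
p=np.array(robot.current_tool_pos()); p[2]=.032
robot.line_to(p,velocity=.05); fingers.gripper_to(0.05,40); say("grip")
robot.line_to(p+[0,0,.003],velocity=.05); say("lift")
x0=(p[:2]-O)@HX; print("hx",x0)
t=hw(0,-.072,.035); robot.line_to(t,D,velocity=.1); say("moved")
hit=robot.line_to(hw(0,-.072,.0305),velocity=.03,f_stop=4); say("lowered",hit)
fingers.gripper_to(.27); robot.line_to(hw(0,-.072,.09),velocity=.15); say("up")
# block 25
g=np.array([.6054,-.0065,0]); B=[180,0,12.4]
fingers.gripper_to(.6); robot.move_to(np.append(g[:2],.09),B)
hit=robot.line_to(np.append(g[:2],.0215),velocity=.12,f_stop=6); say("at25",hit)
fingers.gripper_to(.1,40); say("grip25")
robot.line_to(np.append(g[:2],.10),velocity=.2); say("lifted")
cv2.imwrite("pics/b25.png",vision.grab_frame("wrist")[:,:,::-1])
E
```

```text
grip t 6.9 pos [0.456 0.062 0.032] gap 0.164 F [-0.6271 -0.5167  1.1095]
lift t 7.2 pos [0.4559 0.0619 0.0349] gap 0.167 F [ 0.3274 -0.0279 -2.1969]
hx 0.000634263473185943
moved t 8.4 pos [ 0.4719 -0.0456  0.035 ] gap 0.164 F [-0.3083  0.1946 -1.3943]
lowered True t 8.6 pos [ 0.4728 -0.0457  0.032 ] gap 0.163 F [-1.3886 -0.3525  4.6064]
up t 9.4 pos [ 0.4716 -0.0468  0.0896] gap 0.269 F [ 0.3566 -0.5673 -0.5471]
at25 False t 11.1 pos [ 0.6058 -0.0066  0.0222] gap 0.6 F [-0.3366  0.0421  0.0184]
grip25 t 11.5 pos [ 0.6065 -0.0064  0.0229] gap 0.277 F [ 0.1187 -0.2775  5.2458]
lifted t 12.0 pos [ 0.6045 -0.0067  0.0991] gap 0.277 F [-0.5128 -0.7901 -1.7298]
```

View pics/b25.png

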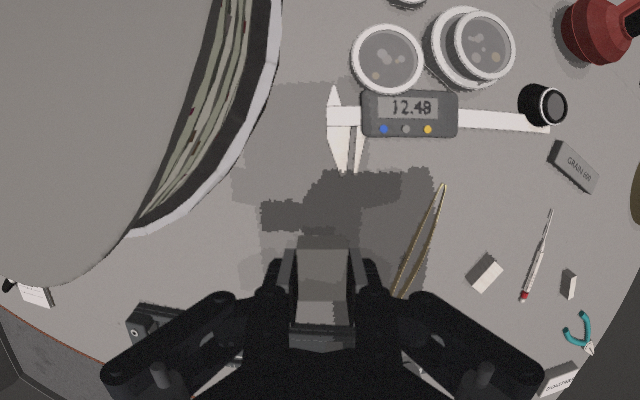

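The picture shows block_25 held square between the pads at about (322,275). Next I'll place it, then block_9 and block_16.

```bash
cat >> h.py <<'E'
def place(hy,z,gap):
    robot.move_to(hw(0,hy,z+.05),D); robot.line_to(hw(0,hy,z+.008),velocity=.12)
    hit=robot.line_to(hw(0,hy,z-.0025),velocity=.04,f_stop=4); say("placed",hit)
    fingers.gripper_to(gap); robot.line_to(hw(0,hy,.10),velocity=.2)
def pick(g,yaw,open_,z=.025):
    fingers.gripper_to(open_); B=[180,0,yaw]; robot.move_to([*g,.08],B)
    hit=robot.line_to([*g,z],velocity=.12,f_stop=6); robot.pause(.15); fingers.gripper_to(.03,40); say("grip",hit)
    zz=robot.current_tool_pos()[2]; robot.line_to([*g,.09],velocity=.2); say("lifted"); return zz
E
python3 - <<'E'
from h import *
place(.048,.0329,.37)
z=pick((.5827,-.2840),29.1,.35); print(z)
C=cam("wrist"); cv2.imwrite("pics/b9.png",vision.grab_frame("wrist")[:,:,::-1])
E
```

```text
placed True t 13.6 pos [0.4555 0.0724 0.0327] gap 0.283 F [-0.574   1.0583  4.4665]
grip False t 17.0 pos [ 0.5834 -0.2843  0.026 ] gap 0.088 F [-0.3489  0.0889  2.9663]
lifted t 17.5 pos [ 0.5827 -0.284   0.0902] gap 0.087 F [-0.347  -0.0148 -1.4525]
0.025972261473262495
```

View pics/b9.png

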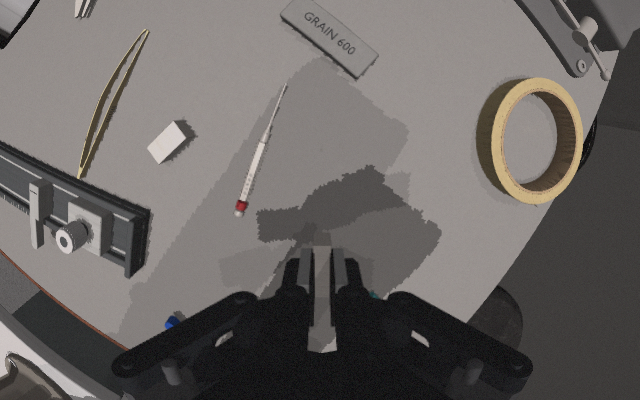

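Block_9 is held upright at about (322,290), and the clamp jaw stands free at (37,213). Next I'll place it, then fetch and place block_16.

```bash
python3 - <<'E'
from h import *
place(.0055,.036,.18)
z=pick((.5821,-.1594),-25.2,.42); print(z)
place(-.032,z+.010,.26)
robot.move_to(hw(0,-.02,.2),D); robot.pause(.2)
C=cam("wrist"); im=vision.grab_frame("wrist"); say("look")
o,_=ortho(C,im,.028,.39,.53,-.16,.16,.0004); cv2.imwrite("pics/hold2.png",o[:,:,::-1])
E
```

```text
placed True t 19.6 pos [0.4619 0.0301 0.0359] gap 0.091 F [-0.6602 -0.7896  4.8169]
grip False t 22.7 pos [ 0.5829 -0.1596  0.026 ] gap 0.17 F [-0.2609  0.3117  4.3641]
lifted t 23.1 pos [ 0.5818 -0.1595  0.0898] gap 0.173 F [-0.861   0.182  -1.4476]
0.0260057082148926
placed True t 24.7 pos [ 0.4677 -0.0072  0.0359] gap 0.174 F [-0.8412 -0.5044  4.6779]
look t 26.2 pos [0.4629 0.0044 0.1982] gap 0.261 F [-0.4225 -0.3033 -0.1836]
```

View pics/hold2.png

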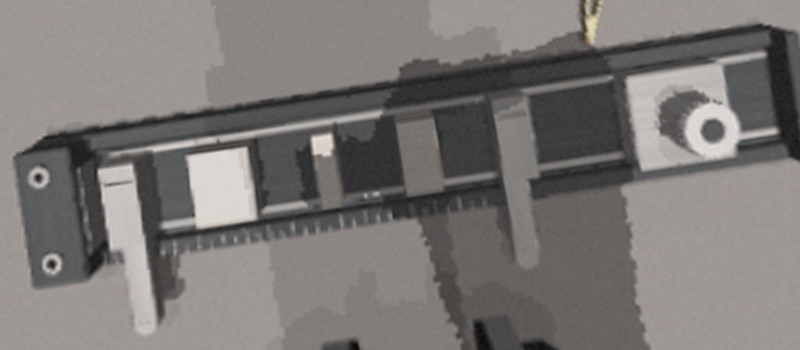

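The crop shows the three blocks standing square between the jaws, at columns 220 (25), 327 (9) and 418 (16). The clamp jaw is at 515 and the knob at (713,130). Next I'll run up the slide.

```bash
python3 - <<'E'
from h import *
k=np.array([.4836,-.1133]); hx=(k-O)@HX; hy=(k-O)@HY; print("knob holder",hx,hy)
E2=min(([180,0,y] for y in (YAW+90,YAW-90)),key=lambda e:abs((robot.inverse_kinematics(hw(hx,hy,.1),e) or [0]*6+[999])[6])); print(E2)
fingers.gripper_to(.5); robot.move_to(hw(hx,hy,.11),E2)
hit=robot.line_to(hw(hx,hy,.054),velocity=.1,f_stop=6); say("down",hit)
robot.pause(.15); fingers.gripper_to(.05,60); say("pinch")
hit=robot.line_to(hw(hx,-.012,.054),velocity=.06,f_stop=15); say("run",hit)
if not hit:
    hit=robot.line_to(hw(hx,.012,.054),velocity=.02,f_stop=12); say("press",hit)
p=robot.current_tool_pos(); print("value est",.150+(np.array(p)[:2]-O)@HY, "hx",(np.array(p)[:2]-O)@HX)
cv2.imwrite("pics/k.png",vision.grab_frame("top")[120:300,180:480,::-1])
E
```

```text
knob holder 0.0013696173384816933 -0.13965451225451042Traceback (most recent call last):
  File "<stdin>", line 3, in <module>
  File "<stdin>", line 3, in <lambda>
ValueError: The truth value of an array with more than one element is ambiguous. Use a.any() or a.all()
```

```bash
python3 - <<'E'
from h import *
k=np.array([.4836,-.1133]); hx=(k-O)@HX; hy=(k-O)@HY
def cost(e):
    q=[robot.inverse_kinematics(hw(hx,y,.054),e) for y in (hy,.012)]
    return 999 if any(a is None for a in q) else max(abs(a[6]) for a in q)
E2=min(([180,0,y] for y in (YAW+90,YAW-90)),key=cost); print(E2,cost(E2))
fingers.gripper_to(.5); robot.move_to(hw(hx,hy,.11),E2)
hit=robot.line_to(hw(hx,hy,.054),velocity=.1,f_stop=6); say("down",hit)
robot.pause(.15); fingers.gripper_to(.05,60); say("pinch")
hit=robot.line_to(hw(hx,-.012,.054),velocity=.06,f_stop=15); say("run",hit)
if not hit:
    hit=robot.line_to(hw(hx,.012,.054),velocity=.02,f_stop=12); say("press",hit)
p=np.array(robot.current_tool_pos()); print("value est",.150+(p[:2]-O)@HY, "hx",(p[:2]-O)@HX)
C=cam("wrist"); cv2.imwrite("pics/k.png",vision.grab_frame("wrist")[:,:,::-1])
E
```

```text
[180, 0, 98.7] 20.709237878186805
down False t 28.7 pos [ 0.4841 -0.1131  0.0543] gap 0.501 F [ 0.9149  0.5427 -0.0917]
pinch t 29.2 pos [ 0.4838 -0.1134  0.0547] gap 0.198 F [-2.8568  0.2332  5.4093]
run False t 31.4 pos [0.4646 0.0108 0.0547] gap 0.201 F [-2.3173 -4.2107  7.3361]
press True t 32.6 pos [0.4621 0.0271 0.0547] gap 0.202 F [-0.1429  0.0936  3.611 ]
value est 0.15233916078279144 hx 0.0013214600797020505
```

View pics/k.png

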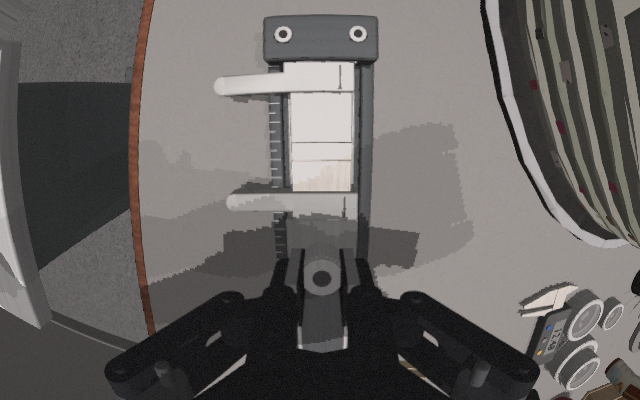

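The picture shows the stop, jaw, 25, 9, 16, jaw and slide in one closed stack, at rows 60 to 215. I'll press once more to confirm it is solid, then release and check.

```bash
python3 - <<'E'
from h import *
p0=np.array(robot.current_tool_pos())
hit=robot.line_to(p0+np.append(.010*HY,0),velocity=.02,f_stop=20); say("press2",hit)
p=np.array(robot.current_tool_pos()); print("advance",(p-p0)[:2]@HY)
robot.pause(.3); p=np.array(robot.current_tool_pos()); say("settled"); print("adv",(p-p0)[:2]@HY)
fingers.gripper_to(.5); q=np.array(robot.current_tool_pos()); robot.line_to([q[0],q[1],.12],velocity=.1)
robot.move_to(hw(-.02,.02,.2),D); robot.pause(.2)
C=cam("wrist"); im=vision.grab_frame("wrist"); say("look")
o,_=ortho(C,im,.03,.40,.49,.0,.15,.0002); cv2.imwrite("pics/fin.png",o[:,:,::-1])
E
```

```text
press2 False t 33.3 pos [0.462  0.0275 0.0548] gap 0.204 F [  2.4696 -14.7575   3.587 ]
advance 0.0004544871676387149
settled t 33.6 pos [0.462  0.0275 0.0548] gap 0.206 F [  2.3167 -15.481    4.0311]
adv 0.00042981106942336885
look t 36.2 pos [0.4382 0.0412 0.1997] gap 0.498 F [-0.1037  0.8185  0.0943]
```

View pics/fin.png

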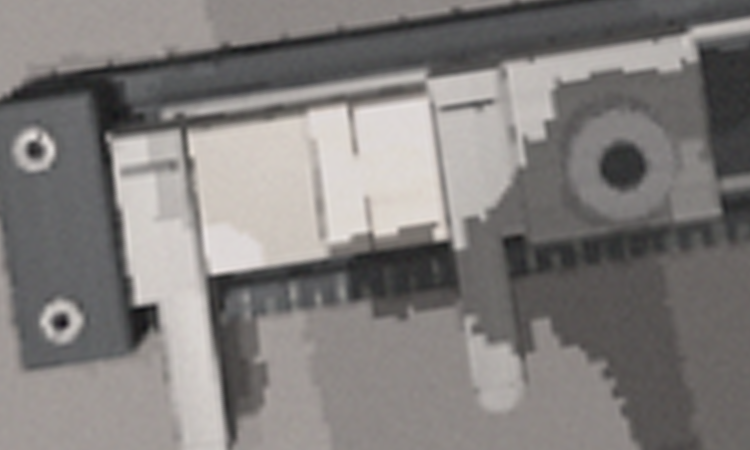

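The final crop shows the closed stack with no gaps: stop to slide face spans columns 108 to 505, about 80 mm. Both noses are over the front ledge and the robot is clear. Under 15 N it gave less than 0.5 mm.

```bash
python3 -c "
from station import workorder; print(workorder.close_job())"
```

```text
the job is handed in; nothing more can be done
None
```

The snap gauge is made up to 50 mm (stop, jaw, 25, 9, 16, jaw, slide), pressed solid with no visible gaps and released; I handed it in at about 36 s of the 93 s allowed.

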